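# Find the loose bearing-cap bolt and hold its cap open

## Task

Lift the straightedge off the bearing frame and lay it flat on the rubber mat, then tap down on the bolt heads one after another until you find the loose one, the only one that sinks (push it down all the way). Lift that bolt's cap by its bail to about 40 degrees and finish while still holding it there; leave the two tight caps shut and the other things on the table where they are.

Things in the scene. Friction and masses are not known exactly. Their poses are not given: they have to be found in the camera images.
- frame: Bearing frame fixed on the table: base plate 250 x 350 x 12 mm, a shaft, and three look-alike bearing units in a row along its y axis, at y = +100, 0, -100 mm. Origin at table height; x points away from the robot, to the hinges; y along the row, to the left; z up. At y = +-152 mm a cheek, 70 (x) x 18 mm, centred at x = -20 mm, flat top at z = 100 mm. Offsets below are in this frame.
- bolt_left (a point): Centre of the flat top of the left unit's steel hex bolt head (24 mm across, 14 mm above the cap plate) when not pressed: frame x -20, y 100, z 94 mm. Axes as the frame's. Only one of the three bolts is loose, which one changes and cannot be seen: it sinks 8 mm against a weak spring (1 to 3 N) and springs back. Tight ones do not give.
- bolt_middle (a point): Centre of the flat top of the middle unit's steel hex bolt head (24 mm across, 14 mm above the cap plate) when not pressed: frame x -20, y 0, z 94 mm. Axes as the frame's. Only one of the three bolts is loose, which one changes and cannot be seen: it sinks 8 mm against a weak spring (1 to 3 N) and springs back. Tight ones do not give.
- bolt_right (a point): Centre of the flat top of the right unit's steel hex bolt head (24 mm across, 14 mm above the cap plate) when not pressed: frame x -20, y -100, z 94 mm. Axes as the frame's. Only one of the three bolts is loose, which one changes and cannot be seen: it sinks 8 mm against a weak spring (1 to 3 N) and springs back. Tight ones do not give.
- bail_left (a point): Middle of the left cap's bail with the cap shut (the point does not swing): frame x -92, y 100, z 125 mm. A round steel bar 12 mm thick along y, near the cap's front end, 45 mm above the plate's top (z 80 mm), on posts 60 mm apart (48 mm clear). The loose bolt's cap lifts with about 3 N here and falls shut if let go; the two tight caps are held down: do not pry.
- bail_middle (a point): Middle of the middle cap's bail with the cap shut (the point does not swing): frame x -92, y 0, z 125 mm. A round steel bar 12 mm thick along y, near the cap's front end, 45 mm above the plate's top (z 80 mm), on posts 60 mm apart (48 mm clear). The loose bolt's cap lifts with about 3 N here and falls shut if let go; the two tight caps are held down: do not pry.
- bail_right (a point): Middle of the right cap's bail with the cap shut (the point does not swing): frame x -92, y -100, z 125 mm. A round steel bar 12 mm thick along y, near the cap's front end, 45 mm above the plate's top (z 80 mm), on posts 60 mm apart (48 mm clear). The loose bolt's cap lifts with about 3 N here and falls shut if let go; the two tight caps are held down: do not pry.
- hinge_middle (a point): On the hinge line, along y and common to all three caps: frame x 80, y 0, z 66 mm. Each cap, a grey plate 70 mm wide from x -105 to +70 mm, 18 mm thick, swings its front end up, so its bail moves up and away from the robot on an arc about this line. A hump over the shaft (x +12 to +68 mm) reaches z = 96 mm.
- straightedge: Aluminium straightedge, a bar 30 mm (its x) x 340 mm (its y, long) x 25 mm (z), 0.3 to 0.5 kg, lying on the two cheeks right above the three bolt heads (6 mm above them), so no bolt can be reached until it is gone. Origin at the centre of its underside.
- mat: Black rubber mat on the table to the left of the frame, fixed, 400 mm (its x) x 160 mm (its y), 6 mm thick; origin at the centre of its underside, on the table.
- bolt_1 (a joint): How far one of the three bolts is pressed in, m: 0 = up, 0.008 = loose bolt fully down; a tight one stays under 0.0005. The number does not tell at which of the three places this bolt sits; cap and bolt of one number belong together.
- bolt_2 (a joint): How far one of the three bolts is pressed in, m: 0 = up, 0.008 = loose bolt fully down; a tight one stays under 0.0005. The number does not tell at which of the three places this bolt sits; cap and bolt of one number belong together.
- bolt_3 (a joint): How far one of the three bolts is pressed in, m: 0 = up, 0.008 = loose bolt fully down; a tight one stays under 0.0005. The number does not tell at which of the three places this bolt sits; cap and bolt of one number belong together.
- cap_1 (a joint): Opening angle of one of the three caps, rad: 0 = shut, 1.3 = fully open stop. The number does not tell at which of the three places this cap sits.
- cap_2 (a joint): Opening angle of one of the three caps, rad: 0 = shut, 1.3 = fully open stop. The number does not tell at which of the three places this cap sits.
- cap_3 (a joint): Opening angle of one of the three caps, rad: 0 = shut, 1.3 = fully open stop. The number does not tell at which of the three places this cap sits.
- nut: loose M16 hex nut, 24 mm across, 13 mm tall, on the front apron of the frame's base plate; leave it alone
- spare_bolt: spare bolt standing on its head, 24 mm across, 57 mm tall, on the table beside the frame's right end; leave it alone
- socket: wrench socket standing upright, 32 mm diameter, 40 mm tall, on the table in front of the frame; leave it alone
- screwdriver: screwdriver lying on the table to the right; leave it alone
- bearing_ring: steel bearing ring lying flat, 76 mm diameter, 22 mm tall, on the table in front of the frame; leave it alone
- grease_can: closed can, 60 mm diameter, 100 mm tall, right rear; leave it alone

How it is judged:
By the outcome, as a careful person would: the job done as asked, in the order asked, and still so for the second after the job is handed in, while the arm keeps its last pose, push and grip.
It also fails if it takes over 72 s, if anything falls off the work surface, if the arm or the gripper's body presses on something with over 40 N, if the wrist force passes 120 N, or if a joint passes its speed limit or range.

## Robot

A 6-joint arm with a two-finger parallel gripper is mounted at the origin on the work surface. World frame = base frame: x ahead of the robot, y to its left, z up, the work surface at z = 0. Lengths are in m, angles in rad, forces in N, time in s.
With the tool pointing down it reaches from about 0.3 to 0.85 m from the base axis. Payload 4.2 kg.
Tool frame: the origin (TCP) lies midway between the tips of the shut fingers; the grasp point (between the pads) lies 19 mm behind it; z points along the fingers, y is the direction in which the jaws open and shut (so a half turn about z gives the same grasp; the last joint's range is limited). The gripper opens to 91 mm and grips with 3 to 60 N. Pads are 32 mm wide; open, the fingers measure 118 mm over their backs; the gripper's body (76 mm by 178 mm) begins 60 mm behind the grasp point.
Start: joints at [1.289, 0.32, 1.565, -0, 1.257, -0.02], TCP at [0.149, 0.555, 0.214] pointing down, gripper open.
Joint ranges: [-3.11, 3.11], [-0.84, 2.01], [0.21, 2.61], [-1.34, 4.49], [0.05, 2.63], [-2.56, 2.56]. Speed limits (rad/s): [2.57, 2.57, 3.14, 3.14, 3.14, 3.14].

## Interface

Orientations are given as a rotation vector (axis times angle).
In Python, from cell import arm gives the robot as it stands.
- The arm moves only by the tool arm_command, never from a script. Its argument "series" is text: rows parted by semicolons, each of 4 numbers parted by spaces: the shift along the tool's x, y, z in cm, then the turn about the tool's z in degrees. A call has exactly 5 rows; each row shifts and turns the commanded pose from where the row before left it, along the tool's axes as they then stand; what a row does not reach is not made up. A row lasts 1/10 s, in which the tool goes at most 50 mm and 8.59 degrees, less where a joint would pass 70% of its speed; a pose out of reach is approached as far as the arm can. A call is refused whole if a number of a shift passes 5 or a number of a turn 8.59, either way. A call with a gripper value outside its range is refused whole. "grip" is the gripper's target within -1 to 1 (shut at 1, half-way at 0, fully open at -1), set as the call begins (left out, the last holds). The fingers move at their own pace and stop on an object; "force" is the grip in N (left out, the last holds). Time passes only in rows, so rows that do not move let the fingers close, or fill a call up. It gives the time, the measured TCP pose, the force and the opening at its end, in the units of the state.
- arm.get_obs(): the state, without advancing time (a new reading comes with each control period).
- arm.snapshot(name): name is "scene" or "top"; returns the picture (420x560x3 uint8, red, green, blue); there is no depth.
- arm.camera_info(name): a dict with "fx", "fy", "cx", "cy" (pixels), "dist_coeffs" ([k1, k2, p1, p2, k3] as OpenCV has them; the pictures are not rectified), "R" (3x3) and "t" (3): a world point X has camera coordinates R X + t. Camera axes: x right, y down, z forward; pixel columns grow to the right and rows downward; lengths in m; the calibration is good to about 2 mm. A picture is of the moment at which its call begins. camera_info takes no time and is no camera call.
- arm.job_done(): hands the job in, once; it reports no verdict.
The state is a dict: "time": time; "joints": joint angles; "joint_vel": joint speeds; "effort": joint torques, N m; "eef_pos": TCP position; "eef_rot": TCP orientation; "wrist_force": force on the tool from outside, world axes, zero at the start; "moment": the same for the moment, N m; "opening": opening from 0.0 (shut) to 1.0 (fully open).
Only numpy, scipy, OpenCV 4.12 (cv2) and the standard library are available. Lean on these libraries where they do the work, as an engineer would, in place of code of your own. Each camera call takes 0.05 s, during which the arm holds its last target.

## Working session

There is one attempt and no reset: what is moved stays moved. The work goes in short steps, Python scripts to look and compute and a tool call to move; the robot and the scene stay as the last step left them, time stands still between calls to the robot, and variables do not carry over. Pictures are saved under pics/ and viewed, and the job is handed in when it is done.

Besides the shell and the picture viewer there is one more tool, called after "Request:" as name(argument=value, ...) on one line, values as JSON. arm_command: Moves the arm, as the interface text tells. Its arguments: {"type":"object","properties":{"series":{"type":"string"},"grip":{"type":"number"},"force":{"type":"number"}},"required":["series"]}

```bash
ls; mkdir -p pics; python3 - <<'E'
from cell import arm
import cv2,json
print(arm.get_obs())
for n in("scene","top"):
    im=arm.snapshot(n); cv2.imwrite(f"pics/{n}0.png",cv2.cvtColor(im,cv2.COLOR_RGB2BGR)); print(n,arm.camera_info(n))
E
```

```text
pics
{'time': 0.0, 'joints': array([ 1.28899804e+00,  3.20323380e-01,  1.56570642e+00, -4.19683164e-05,
        1.25738160e+00, -1.99939447e-02]), 'joint_vel': array([ 0.00048074,  0.00052502,  0.00014954,  0.00065092, -0.00080838,
        0.00119172]), 'effort': array([-1.33182635e-03, -4.12444532e+01, -2.31967592e+01,  7.25271623e-02,
        4.60960774e-02, -1.73750946e-04]), 'eef_pos': array([0.14868943, 0.5549099 , 0.21309157]), 'eef_rot': array([-4.10016926e-01, -3.11448433e+00,  2.83361481e-03]), 'wrist_force': array([-0.05505596, -0.22564592, -0.36291111]), 'moment': array([-0.0233135 ,  0.00867015, -0.02819622]), 'opening': 0.9997228832284206}
scene {'fx': 382.3561988470316, 'fy': 382.3561988470316, 'cx': 279.9505835538318, 'cy': 210.26082588842738, 'dist_coeffs': array([0.03742176, 0.        , 0.        , 0.        , 0.        ]), 'R': array([[ 0.74625714,  0.66565475, -0.00201146],
       [ 0.38130388, -0.42994795, -0.81838384],
       [-0.54562591,  0.6099578 , -0.57466846]]), 't': array([-0.39056539, -0.14059908,  1.19987145])}
top {'fx': 515.8241009759058, 'fy': 515.8241009759058, 'cx': 278.91309790419143, 'cy': 215.1309246370198, 'dist_coeffs': array([-0.1905581,  0.       ,  0.       ,  0.       ,  0.       ]), 'R': array([[-0.01348566, -0.99990533, -0.00273313],
       [-0.99615778,  0.01367156, -0.08650299],
       [ 0.08653216,  0.00155608, -0.99624784]]), 't': array([-0.02520019,  0.56196752,  1.41237673])}
```

View pics/scene0.png

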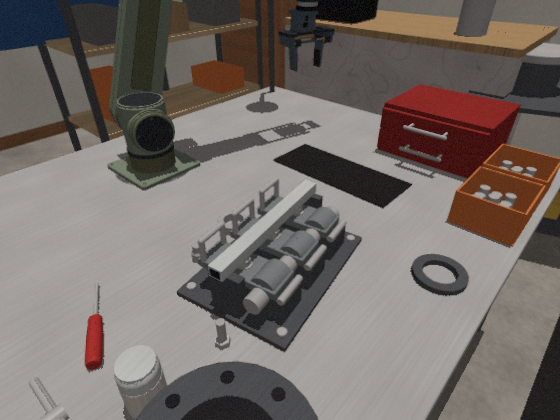

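View pics/top0.png

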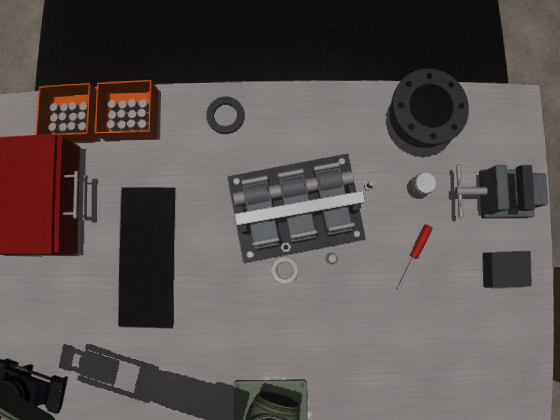

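The scene view shows the straightedge lying across the frame. In the top view, the mat spans cols 119-175 and rows 187-328, the frame is around (297,208), and the straightedge runs from (235,217) to (365,198). Next I'll measure the corners.

```bash
cat > h.py <<'E'
import numpy as np,cv2
from cell import arm
def cast(name,px,z):
    c=arm.camera_info(name);K=np.array([[c['fx'],0,c['cx']],[0,c['fy'],c['cy']],[0,0,1]])
    u=cv2.undistortPointsIter(np.array(px,float).reshape(-1,1,2),K,c['dist_coeffs'],None,None,(3,50,1e-9)).reshape(-1,2)
    R=c['R'];o=-R.T@c['t'];d=np.c_[u,np.ones(len(u))]@R
    return o+d*((z-o[2])/d[:,2])[:,None]
def proj(name,P):
    c=arm.camera_info(name);K=np.array([[c['fx'],0,c['cx']],[0,c['fy'],c['cy']],[0,0,1]])
    return cv2.projectPoints(np.array(P,float).reshape(-1,1,3),cv2.Rodrigues(c['R'])[0],c['t'],K,c['dist_coeffs'])[0].reshape(-1,2)
E
python3 - <<'E'
from h import *
im=cv2.imread('pics/top0.png')
big=cv2.resize(im[140:290,210:400],None,fx=4,fy=4,interpolation=cv2.INTER_CUBIC);cv2.imwrite('pics/crop.png',big)
g=cv2.cvtColor(im,cv2.COLOR_BGR2GRAY)
def big1(m,x0,x1,y0,y1):
    k=np.zeros_like(m);k[y0:y1,x0:x1]=m[y0:y1,x0:x1]
    cs,_=cv2.findContours(k,cv2.RETR_EXTERNAL,cv2.CHAIN_APPROX_NONE)
    return max(cs,key=cv2.contourArea)
m=(g<45).astype(np.uint8)*255
c=big1(m,105,190,175,340);r=cv2.minAreaRect(c);print('mat',r)
W=cast('top',cv2.boxPoints(r),.006);print(W,W.mean(0))
print([np.linalg.norm(W[i]-W[i-1]) for i in range(4)])
# straightedge
m=((g>195)).astype(np.uint8)*255
c=big1(m,232,369,190,228);r=cv2.minAreaRect(c);print('se',r)
W=cast('top',cv2.boxPoints(r),.125);print(W,W.mean(0))
print([np.linalg.norm(W[i]-W[i-1]) for i in range(4)])
m=cv2.morphologyEx((g<90).astype(np.uint8)*255,cv2.MORPH_CLOSE,np.ones((9,9)))
c=big1(m,222,372,146,270);r=cv2.minAreaRect(c);print('frame',r)
W=cast('top',cv2.boxPoints(r),.012);print(W,W.mean(0))
print([np.linalg.norm(W[i]-W[i-1]) for i in range(4)])
E
```

```text
mat ((146.34002685546875, 257.31707763671875), (54.56600570678711, 139.16978454589844), 0.5617052912712097)
[[0.25021861 0.42939185 0.006     ]
 [0.64980695 0.4265551  0.006     ]
 [0.64513631 0.26527692 0.006     ]
 [0.25026951 0.27018027 0.006     ]] [0.44885785 0.34785103 0.006     ]
[np.float64(0.15921158861253445), np.float64(0.39959840633063226), np.float64(0.1613458006489635), np.float64(0.39489724334943566)]Traceback (most recent call last):
  File "<stdin>", line 15, in <module>
  File "<stdin>", line 8, in big1
ValueError: max() iterable argument is empty
```

View pics/crop.png

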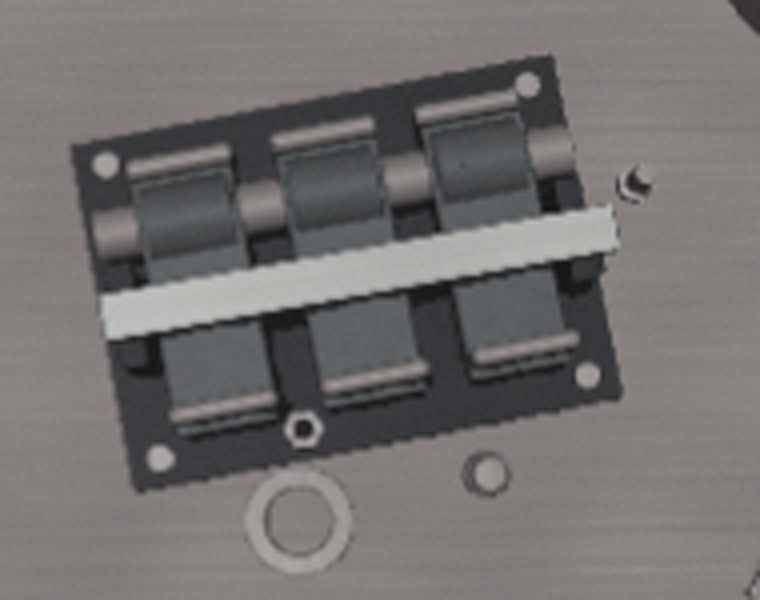

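The crop shows the frame corners at crop (72,145), (552,57), (622,395) and (137,492). The straightedge is bright and runs from (105,315) to (615,230). The nut sits at (303,430), in front of the left and middle caps.

```bash
python3 - <<'E'
from h import *
im=cv2.imread('pics/top0.png');g=cv2.cvtColor(im,cv2.COLOR_BGR2GRAY)
m=np.zeros_like(g);m[185:232,230:372]=((g>158).astype(np.uint8)*255)[185:232,230:372]
m=cv2.morphologyEx(m,cv2.MORPH_OPEN,np.ones((3,3)))
cs,_=cv2.findContours(m,cv2.RETR_EXTERNAL,cv2.CHAIN_APPROX_NONE);c=max(cs,key=cv2.contourArea)
r=cv2.minAreaRect(c);print('se',r)
W=cast('top',cv2.boxPoints(r),.125);print(W,W.mean(0));print([np.linalg.norm(W[i]-W[i-1]).round(4) for i in range(4)])
q=np.array([[72,145],[552,57],[622,395],[137,492]])/4+[210,140]-.375
g2=cv2.cornerSubPix(g,q.astype(np.float32).reshape(-1,1,2),(4,4),(-1,-1),(3,50,.01)).reshape(-1,2);print(q,g2)
for Q in(q,g2):
    W=cast('top',Q,.012);print(W.round(4),W.mean(0));print([np.linalg.norm(W[i]-W[i-1]).round(4) for i in range(4)])
    for a,b in((1,0),(2,3),):
        d=W[b]-W[a];print('y axis ang from world y deg',np.degrees(np.arctan2(-d[0],d[1])))
    for a,b in((3,0),(2,1),):
        d=W[b]-W[a];print('x ang',np.degrees(np.arctan2(d[1],d[0])))
E
```

```text
se ((299.38916015625, 207.3870849609375), (10.112549781799316, 129.59976196289062), 79.7488021850586)
[[ 0.55749201  0.08157842  0.125     ]
 [ 0.61344262 -0.25161683  0.125     ]
 [ 0.58721906 -0.25557551  0.125     ]
 [ 0.53155628  0.07706759  0.125     ]] [ 0.5724275  -0.08713658  0.125     ]
[np.float64(0.0263), np.float64(0.3379), np.float64(0.0265), np.float64(0.3373)]
[[227.625 175.875]
 [347.625 153.875]
 [365.125 238.375]
 [243.875 262.625]] [[227.23225 175.85545]
 [347.73053 153.38898]
 [365.06253 239.45961]
 [243.838   263.1134 ]]
[[ 0.6764  0.1112  0.012 ]
 [ 0.7355 -0.2314  0.012 ]
 [ 0.4937 -0.2744  0.012 ]
 [ 0.4308  0.0669  0.012 ]] [ 0.58409531 -0.08193834  0.012     ]
[np.float64(0.2496), np.float64(0.3476), np.float64(0.2456), np.float64(0.3471)]
y axis ang from world y deg 9.782851368045344
y axis ang from world y deg 10.442127627456017
x ang 10.222620142493371
x ang 10.103938718695835
[[ 0.6765  0.1123  0.012 ]
 [ 0.7369 -0.2317  0.012 ]
 [ 0.4906 -0.2742  0.012 ]
 [ 0.4294  0.067   0.012 ]] [ 0.58336444 -0.08165276  0.012     ]
[np.float64(0.2512), np.float64(0.3493), np.float64(0.2499), np.float64(0.3466)]
y axis ang from world y deg 9.958225113557953
y axis ang from world y deg 10.172025997367752
x ang 10.389233299844001
x ang 9.788744159758282
```

```bash
python3 - <<'E'
from h import *
a=np.radians(10.1);C=np.array([.5837,-.0817]);
def F(x,y,z): return [C[0]+x*np.cos(a)-y*np.sin(a),C[1]+x*np.sin(a)+y*np.cos(a),z]
for n,(x0,y0,x1,y1) in dict(scene=(170,170,375,345),top=(215,140,385,285)).items():
    im=cv2.imread(f'pics/{n}0.png');s=4
    b=cv2.resize(im[y0:y1,x0:x1],None,fx=s,fy=s,interpolation=cv2.INTER_CUBIC)
    def pl(P,col,cl=False):
        p=((proj(n,P)-[x0,y0]+.5)*s).astype(np.int32);cv2.polylines(b,[p],cl,col,1)
    pl([F(x,y,.012) for x,y in((.125,.175),(.125,-.175),(-.125,-.175),(-.125,.175))],(0,0,255),True)
    for y in(.1,0,-.1):
        pl([F(-.092,y-.03,.125),F(-.092,y+.03,.125)],(0,255,0))
        pl([F(u,y+v,.08) for u,v in((-.105,-.035),(-.105,.035),(0,.035),(0,-.035))],(255,255,0),True)
    b2=np.radians(9.6)
    S=lambda u,v,z:[.5724+u*np.cos(b2)-v*np.sin(b2),-.0871+u*np.sin(b2)+v*np.cos(b2),z]
    for z in(.1,.125):pl([S(u,v,z) for u,v in((-.015,-.17),(-.015,.17),(.015,.17),(.015,-.17))],(255,0,255),True)
    cv2.imwrite(f'pics/ov_{n}.png',b[:600,:800])
E
```

```text
(no output)
```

View pics/ov_scene.png

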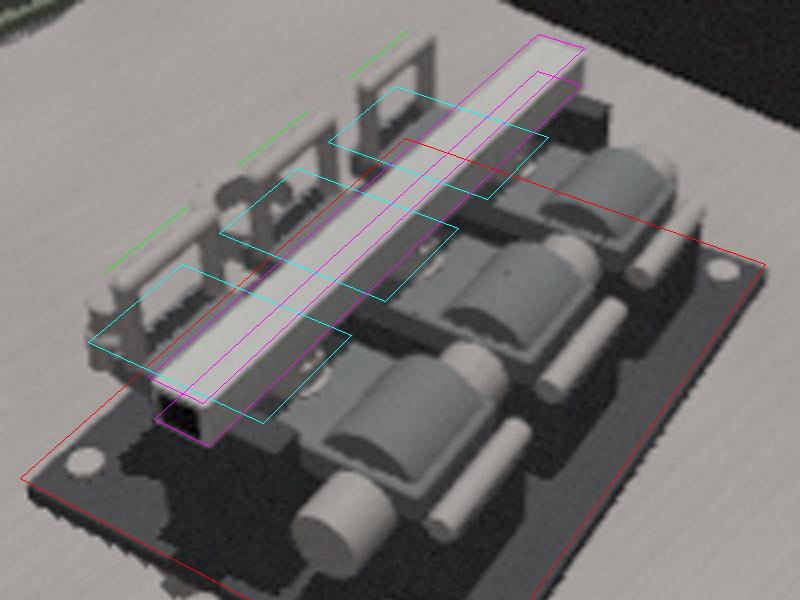

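View pics/ov_top.png

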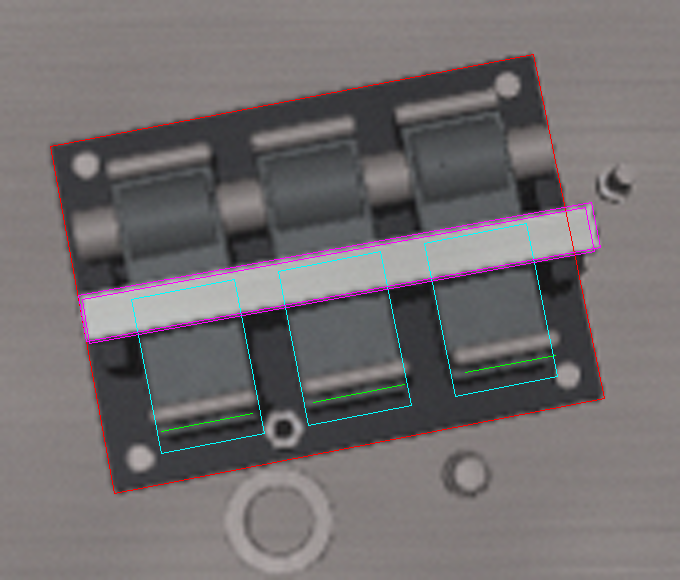

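The base outline fits in the top view, but the bails sit about 4 px (10 mm) further out than the model. The origin may not be the plate's centre. I'll triangulate the bails and bar ends from both views.

```bash
python3 - <<'E'
from h import *
for n,(x0,y0,x1,y1),s in (('scene',(190,175,290,265),8),('top',(240,205,360,255),6.5)):
    im=cv2.imread(f'pics/{n}0.png')
    b=cv2.resize(im[y0:y1,x0:x1],None,fx=s,fy=s,interpolation=cv2.INTER_CUBIC);b=cv2.convertScaleAbs(b,alpha=1.3)
    cv2.imwrite(f'pics/z_{n}.png',b[:600,:800])
E
```

```text
(no output)
```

View pics/z_scene.png

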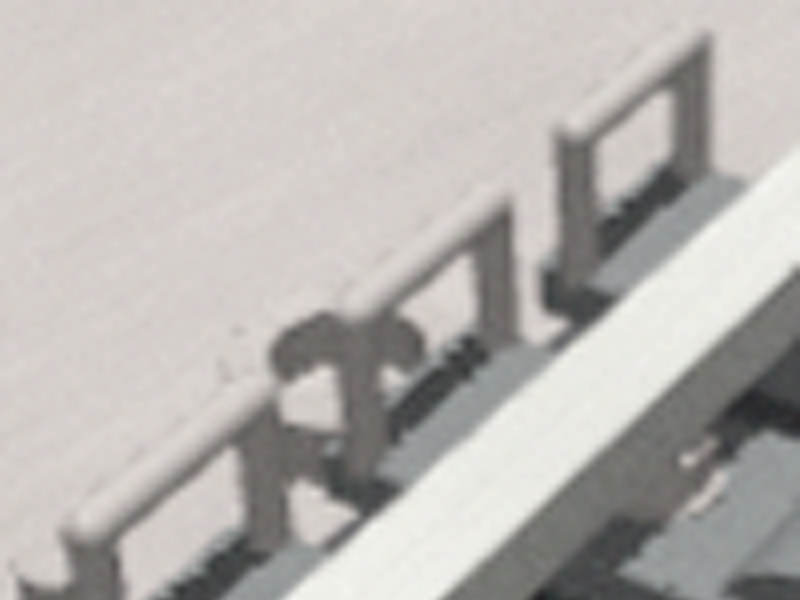

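View pics/z_top.png

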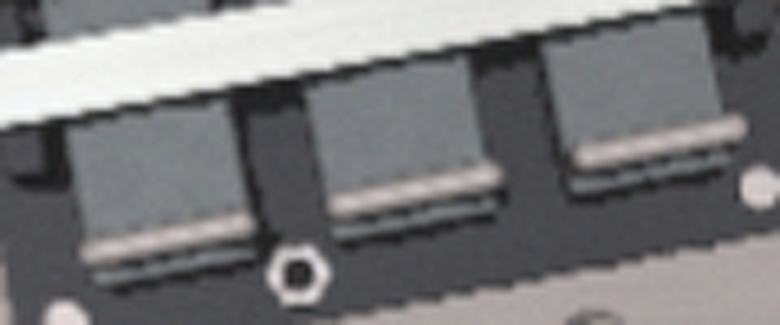

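```bash
python3 - <<'E'
from h import *
tops=np.array([(169,237),(416,189),(661,143)])/6.5+[240,205]-.5
sc=np.array([(638,88),(428,253),(172,463)])/8+[190,175]-.5
def ray(n,p):
    a=cast(n,[p],0)[0];b=cast(n,[p],.2)[0];d=(b-a);return a,d/np.linalg.norm(d)
for p,q in zip(tops,sc):
    a,d=ray('top',p);b,e=ray('scene',q)
    A=np.c_[d,-e];s=np.linalg.lstsq(A,b-a,rcond=None)[0]
    print(a+d*s[0],b+e*s[1])
W=cast('top',tops,.125);print(W)
d=W[0]-W[2];print(np.degrees(np.arctan2(-d[0],d[1])),np.linalg.norm(d))
a=np.radians(10.1)
print('frame origin from bails',[ (w[:2]-[ -.092*np.cos(a)-y*np.sin(a), -.092*np.sin(a)+y*np.cos(a)]).round(4) for w,y in zip(W,(.1,0,-.1))])
# bar from scene top face corners z=.125
E
```

```text
[0.48653414 0.00259076 0.12187533] [0.48778584 0.00385495 0.12195729]
[ 0.50419716 -0.09590179  0.12387472] [ 0.50524389 -0.09472036  0.12387338]
[ 0.52124781 -0.19432994  0.12182665] [ 0.52141108 -0.19411895  0.12181174]
[[ 0.48641868  0.00250251  0.125     ]
 [ 0.5041406  -0.09585039  0.125     ]
 [ 0.52104797 -0.19395105  0.125     ]]
9.996952807305165 0.19948230527467434
frame origin from bails [array([ 0.5945, -0.0798]), array([ 0.5947, -0.0797]), array([ 0.5941, -0.0794])]
```

Bails triangulated: the frame origin is about (0.5945, -0.0797) with yaw 10°, and the straightedge sits at about (0.5724, -0.0871), or frame x ≈ -22 mm. That's consistent with the task text. Next I'll write the move helper and start.

```bash
cat >> h.py <<'E'
from scipy.spatial.transform import Rotation as Ro
A=np.radians(10.);O=np.array([.5945,-.0797])
def F(x,y,z): return np.array([O[0]+x*np.cos(A)-y*np.sin(A),O[1]+x*np.sin(A)+y*np.cos(A),z])
def st():
    o=arm.get_obs();R=Ro.from_rotvec(o['eef_rot']).as_matrix()
    print('t%.2f'%o['time'],'p',o['eef_pos'].round(4),'yawY %.2f'%np.degrees(np.arctan2(R[1,1],R[0,1])),'z',R[:,2].round(3),'F',o['wrist_force'].round(1),'open %.3f'%o['opening'],'q',o['joints'].round(2));return o,R
def to(P,yaw=None):
    o,R=st();print('shift cm (tool, now)',(R.T@(np.array(P)-o['eef_pos'])*100).round(2))
    if yaw is not None:
        c=np.degrees(np.arctan2(R[1,1],R[0,1]));t=(c-yaw+180)%360-180;print('turn',t.round(2))
        R2=R@Ro.from_euler('z',t,degrees=True).as_matrix();print('shift cm after turn',(R2.T@(np.array(P)-o['eef_pos'])*100).round(2))
E
python3 -c "
from h import *
to([.5724,-.0871,.2],9.7)"
```

```text
t0.10 p [0.1487 0.555  0.2132] yawY 75.00 z [-0.    -0.002 -1.   ] F [ 0.4 -0.2  0.3] open 0.995 q [ 1.29  0.32  1.57 -0.    1.26 -0.02]
shift cm (tool, now) [-57.54 -51.05   1.4 ]
turn 65.3
shift cm after turn [-70.43  30.95   1.4 ]
```

Request:
arm_command(series="0 0 0 8; 0 0 0 8; 0 0 0 8; 0 0 0 8; 0 0 0 8", grip=-0.3)

```text
time: 0.6
eef_pos: [0.1487, 0.5551, 0.2135]
eef_rot: [1.459, 2.782, -0.002]
wrist_force: [0.5, -0.2, 0.5]
opening: 0.653
```

```bash
python3 -c "
from h import *
to([.5724,-.0871,.2],9.7)"
```

```text
t0.60 p [0.1487 0.5551 0.2135] yawY 34.67 z [-0.    -0.001 -1.   ] F [ 0.5 -0.2  0.5] open 0.653 q [ 1.29  0.32  1.57 -0.    1.26  0.68]
shift cm (tool, now) [-76.92  -1.69   1.4 ]
turn 24.97
shift cm after turn [-70.44  30.94   1.4 ]
```

Request:
arm_command(series="0 0 0 8.3; 0 0 0 8.3; 0 0 0 8.4; -4 1.75 0 0; -4.5 2 0 0")

```text
time: 1.1
eef_pos: [0.2004, 0.4779, 0.2131]
eef_rot: [2.016, 2.409, -0.001]
wrist_force: [1.6, -0.4, 0.1]
opening: 0.648
```

Request:
arm_command(series="-4.5 2 0 0; -4.5 2 0 0; -4.5 2 0 0; -4.5 2 0 0; -4.5 2 0 0")

```text
time: 1.6
eef_pos: [0.3386, 0.2721, 0.2138]
eef_rot: [2.019, 2.407, 0.0]
wrist_force: [1.2, -0.4, 0.4]
opening: 0.649
```

Request:
arm_command(series="-4.5 2 0 0; -4.5 2 0 0; -4.5 2 0 0; -4.5 2 0 0; -4.5 2 0 0")

```text
time: 2.1
eef_pos: [0.4762, 0.0678, 0.2138]
eef_rot: [-2.02, -2.406, -0.0]
wrist_force: [1.1, -0.3, -1.0]
opening: 0.652
```

```bash
python3 -c "
from h import *
to([.5724,-.0871,.2],9.7)"
```

```text
t2.10 p [0.4762 0.0678 0.2138] yawY 9.98 z [-0.  0. -1.] F [ 1.1 -0.3 -1. ] open 0.652 q [ 0.12  0.17  1.77  0.    1.2  -0.06]
shift cm (tool, now) [-16.93   6.79   1.37]
turn 0.28
shift cm after turn [-16.89   6.87   1.37]
```

Request:
arm_command(series="-4.5 1.8 0 0; -4.5 1.8 0 0; -4.5 1.8 0 0; -2 0.8 0 0; 0 0 0 0")

```text
time: 2.6
eef_pos: [0.5646, -0.0748, 0.2129]
eef_rot: [-2.024, -2.403, 0.001]
wrist_force: [-0.7, 0.6, -1.0]
opening: 0.649
```

```bash
python3 - <<'E'
from h import *
to([.5724,-.0871,.2],9.7)
for n,(x0,y0,x1,y1) in dict(scene=(170,100,375,250),top=(215,140,415,285)).items():
    im=cv2.cvtColor(arm.snapshot(n),cv2.COLOR_RGB2BGR);cv2.imwrite(f'pics/{n}1.png',im)
    cv2.imwrite(f'pics/c1_{n}.png',cv2.resize(im[y0:y1,x0:x1],None,fx=3.5,fy=3.5,interpolation=cv2.INTER_CUBIC))
to([.5724,-.0871,.2],9.7)
E
```

```text
t2.60 p [ 0.5646 -0.0748  0.2129] yawY 9.79 z [-0.001 -0.    -1.   ] F [-0.7  0.6 -1. ] open 0.649 q [-0.15  0.31  1.58 -0.    1.25 -0.32]
shift cm (tool, now) [-1.35  0.56  1.29]
turn 0.09
shift cm after turn [-1.35  0.56  1.29]
t2.70 p [ 0.563  -0.072   0.2132] yawY 9.95 z [-0.002  0.001 -1.   ] F [ 0.3  0.5 -0. ] open 0.651 q [-0.15  0.31  1.58  0.    1.25 -0.32]
shift cm (tool, now) [-1.65  0.66  1.32]
turn 0.25
shift cm after turn [-1.65  0.67  1.32]
```

View pics/c1_scene.png

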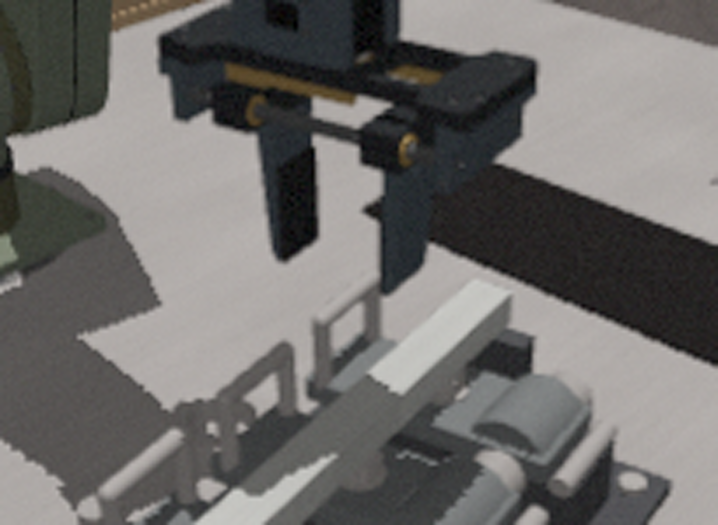

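The scene crop shows the gripper above the straightedge with the jaws across it. It still has to move 1.65 cm along the bar and 0.65 cm across.

Request:
arm_command(series="-1.65 0.65 0 0; 0 0 3 0; 0 0 3 0; 0 0 2 0; 0 0 0 0")

```text
time: 3.2
eef_pos: [0.5707, -0.0863, 0.1313]
eef_rot: [-2.014, -2.404, 0.005]
wrist_force: [0.6, -0.5, -0.2]
opening: 0.651
```

```bash
python3 - <<'E'
from h import *
to([.5724,-.0871,.098],9.7)
E
```

```text
t3.20 p [ 0.5707 -0.0863  0.1313] yawY 10.08 z [-0.006  0.001 -1.   ] F [ 0.6 -0.5 -0.2] open 0.651 q [-0.17  0.39  1.68 -0.    1.08 -0.35]
shift cm (tool, now) [-0.11  0.17  3.32]
turn 0.38
shift cm after turn [-0.11  0.17  3.32]
```

Request:
arm_command(series="0 0.15 1.5 0.3; 0 0 1.5 0; 0 0 0.3 0; 0 0 0 0; 0 0 0 0")

```text
time: 3.7
eef_pos: [0.5752, -0.0869, 0.1023]
eef_rot: [2.024, 2.4, 0.002]
wrist_force: [0.5, 0.5, -0.3]
opening: 0.649
```

Request:
arm_command(series="0 0 0 0; 0 0 0 0; 0 0 0 0; 0 0 0 0; 0 0 0 0", grip=1, force=35)

```text
time: 4.2
eef_pos: [0.5745, -0.087, 0.1011]
eef_rot: [2.026, 2.401, 0.001]
wrist_force: [-0.2, -0.2, 0.6]
opening: 0.326
```

```bash
python3 - <<'E'
from h import *
st()
E
```

```text
t4.20 p [ 0.5745 -0.087   0.1011] yawY 9.69 z [ 0.001  0.    -1.   ] F [-0.2 -0.2  0.6] open 0.326 q [-0.17  0.42  1.71  0.    1.01 -0.34]
```

The opening is 29.7 mm, so the bar is gripped. Lifting straight up.

Request:
arm_command(series="0 0 -1 0; 0 0 -2 0; 0 0 -3 0; 0 0 -3 0; 0 0 -1 0")

```text
time: 4.7
eef_pos: [0.5756, -0.0872, 0.204]
eef_rot: [2.023, 2.398, 0.004]
wrist_force: [0.1, -0.7, -4.1]
opening: 0.329
```

```bash
python3 - <<'E'
from h import *
for n in('scene','top'):
    im=cv2.cvtColor(arm.snapshot(n),cv2.COLOR_RGB2BGR);cv2.imwrite(f'pics/{n}2.png',im)
to([.449,.348,.2],89.5)
E
```

```text
t4.80 p [ 0.5748 -0.087   0.2021] yawY 9.70 z [ 0.003 -0.    -1.   ] F [ 0.7  0.2 -4.5] open 0.328 q [-0.17  0.34  1.57  0.    1.23 -0.34]
shift cm (tool, now) [45.   -5.07  0.16]
turn -79.8
shift cm after turn [12.96 43.39  0.16]
```

View pics/scene2.png

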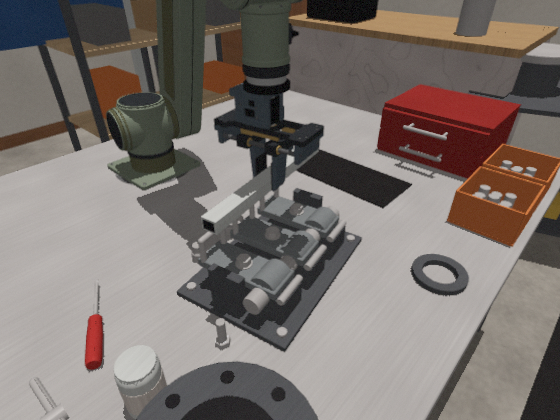

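The bar is held level at wrist force 4.5 N, which makes it about 0.45 kg. I'll move left, then turn before reaching the mat to stay clear of the red box.

Request:
arm_command(series="2 -0.2 0 0; 4 -0.4 0 0; 4 -0.4 0 -5; 4 0 0 -8; 4 0 0 -8")

```text
time: 5.3
eef_pos: [0.5205, 0.0868, 0.1986]
eef_rot: [-1.545, -2.732, 0.003]
wrist_force: [0.1, -0.4, -3.5]
opening: 0.325
```

Request:
arm_command(series="0 0 0 -8; 0 0 0 -8; 0 0 0 -8; 0 0 0 -8; 0 0 0 -8")

```text
time: 5.8
eef_pos: [0.5205, 0.0854, 0.1985]
eef_rot: [-0.517, -3.094, 0.002]
wrist_force: [1.1, 0.5, -4.2]
opening: 0.327
```

```bash
python3 - <<'E'
from h import *
to([.449,.348,.2],89.5)
E
```

```text
t5.80 p [0.5205 0.0854 0.1985] yawY 71.04 z [-0.005 -0.001 -1.   ] F [ 1.1  0.5 -4.2] open 0.327 q [ 0.14  0.26  1.69  0.    1.2  -1.1 ]
shift cm (tool, now) [15.3  22.51 -0.13]
turn -18.46
shift cm after turn [ 7.38 26.2  -0.13]
```

Request:
arm_command(series="0 0 0 -8; 0 0 0 -8; 0 0 0 -2.5; 1.2 4.3 0 0; 1.2 4.3 0 0")

```text
time: 6.3
eef_pos: [0.498, 0.1716, 0.1986]
eef_rot: [-0.027, -3.137, 0.002]
wrist_force: [0.3, 0.2, -3.5]
opening: 0.327
```

Request:
arm_command(series="1.2 4.3 0 0; 1.2 4.3 0 0; 1.2 4.3 0 0; 1.2 4.3 0 0; 0 0 0 0")

```text
time: 6.8
eef_pos: [0.4511, 0.349, 0.1984]
eef_rot: [-0.014, -3.138, -0.001]
wrist_force: [-0.6, -0.7, -4.3]
opening: 0.324
```

```bash
python3 - <<'E'
from h import *
to([.449,.348,.2],89.5)
E
```

```text
t6.80 p [0.4511 0.349  0.1984] yawY 89.50 z [-0.004  0.001 -1.   ] F [-0.6 -0.7 -4.3] open 0.324 q [ 0.64  0.32  1.6   0.    1.22 -0.93]
shift cm (tool, now) [ 0.21 -0.1  -0.16]
turn 0.0
shift cm after turn [ 0.21 -0.1  -0.16]
```

Request:
arm_command(series="0.2 -0.1 3 0; 0 0 4 0; 0 0 4 0; 0 0 4 0; 0 0 2 0")

```text
time: 7.3
eef_pos: [0.4484, 0.3405, 0.0257]
eef_rot: [-0.022, -3.134, 0.01]
wrist_force: [-0.1, -0.7, -4.2]
opening: 0.324
```

```bash
python3 - <<'E'
from h import *
to([.449,.348,.008],89.5)
E
```

```text
t7.30 p [0.4484 0.3405 0.0257] yawY 89.19 z [-0.008 -0.006 -1.   ] F [-0.1 -0.7 -4.2] open 0.324 q [ 0.63  0.49  1.83 -0.    0.83 -0.93]
shift cm (tool, now) [-0.07  0.76  1.77]
turn -0.31
shift cm after turn [-0.07  0.76  1.77]
```

Request:
arm_command(series="0 0 0.4 0; 0 0 0.4 0; 0 0 0.3 0; 0 0 0 0; 0 0 0 0")

```text
time: 7.8
eef_pos: [0.4522, 0.3439, 0.021]
eef_rot: [0.022, 3.14, 0.002]
wrist_force: [0.6, -0.5, -4.4]
opening: 0.325
```

```bash
python3 - <<'E'
from h import *
to([.449,.348,.008],89.5)
E
```

```text
t7.80 p [0.4522 0.3439 0.021 ] yawY 89.20 z [ 0.002  0.001 -1.   ] F [ 0.6 -0.5 -4.4] open 0.325 q [ 0.63  0.5   1.83  0.    0.81 -0.93]
shift cm (tool, now) [0.33 0.4  1.3 ]
turn -0.3
shift cm after turn [0.33 0.41 1.3 ]
```

Request:
arm_command(series="0 0.3 0.4 0; 0 0 0.3 0; 0 0 0 0; 0 0 0 0; 0 0 0 0")

```text
time: 8.3
eef_pos: [0.4517, 0.3466, 0.013]
eef_rot: [0.022, 3.141, 0.0]
wrist_force: [0.3, -0.5, -4.5]
opening: 0.325
```

Request:
arm_command(series="0 0 0.2 0; 0 0 0 0; 0 0 0 0; 0 0 0 0; 0 0 0 0")

```text
time: 8.8
eef_pos: [0.4517, 0.3466, 0.011]
eef_rot: [0.022, 3.141, 0.0]
wrist_force: [-0.1, -0.4, -3.9]
opening: 0.331
```

Request:
arm_command(series="0 0 0.2 0; 0 0 0 0; 0 0 0.1 0; 0 0 0 0; 0 0 0 0")

```text
time: 9.3
eef_pos: [0.4517, 0.3465, 0.0079]
eef_rot: [-0.022, -3.142, -0.0]
wrist_force: [1.5, 0.3, -4.1]
opening: 0.328
```

Request:
arm_command(series="0 0 0.1 0; 0 0 0 0; 0 0 0 0; 0 0 0 0; 0 0 0 0")

```text
time: 9.8
eef_pos: [0.4519, 0.3467, 0.0071]
eef_rot: [0.022, 3.141, 0.001]
wrist_force: [0.6, -0.8, -2.5]
opening: 0.329
```

Contact is starting, since the load dropped from 4.2 N to 2.5 N. I'll lower 0.5 mm more and release.

Request:
arm_command(series="0 0 0.05 0; 0 0 0 0; 0 0 0 0; 0 0 0 0; 0 0 0 0")

```text
time: 10.3
eef_pos: [0.4519, 0.3467, 0.0071]
eef_rot: [0.022, 3.141, 0.001]
wrist_force: [-1.4, -1.9, 5.9]
opening: 0.328
```

Request:
arm_command(series="0 0 0 0; 0 0 0 0; 0 0 0 0; 0 0 0 0; 0 0 -0.5 0", grip=-0.3)

```text
time: 10.8
eef_pos: [0.4512, 0.3462, 0.0109]
eef_rot: [-0.022, -3.14, 0.002]
wrist_force: [-0.2, 0.9, -0.3]
opening: 0.648
```

Request:
arm_command(series="0 0 -2 0; 0 0 -3 0; 0 0 -4 0; 0 0 -4 0; 0 0 -4 0")

```text
time: 11.3
eef_pos: [0.4514, 0.3463, 0.1834]
eef_rot: [0.022, 3.141, 0.0]
wrist_force: [0.5, 0.4, -0.3]
opening: 0.648
```

```bash
python3 - <<'E'
from h import *
for n in('scene','top'):
    im=cv2.cvtColor(arm.snapshot(n),cv2.COLOR_RGB2BGR);cv2.imwrite(f'pics/{n}3.png',im)
to([*F(-.02,0,0)[:2],.2],10)
E
```

```text
t11.40 p [0.4545 0.3486 0.1879] yawY 89.20 z [ 0.01   0.008 -1.   ] F [1.  0.6 0.1] open 0.653 q [ 0.63  0.33  1.62 -0.    1.18 -0.92]
shift cm (tool, now) [-12.64 -42.99  -1.41]
turn 79.2
shift cm after turn [-44.6    4.37  -1.41]
```

View pics/scene3.png

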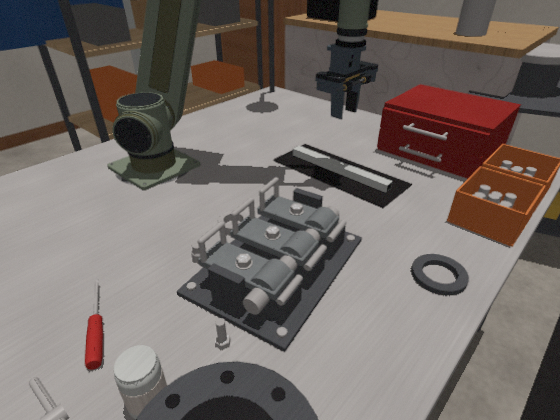

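View pics/top3.png

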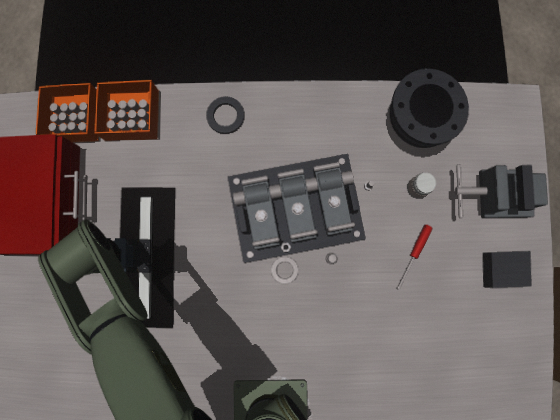

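The scene view shows the bar lying flat on the mat. The top view puts it at cols 140-151, rows 197-318, and all three bolt heads are exposed at about (261,215), (298,208) and (335,201). I'll measure the heads next.

```bash
python3 - <<'E'
from h import *
im=cv2.imread('pics/top3.png');g=cv2.cvtColor(im,cv2.COLOR_BGR2GRAY)
P=[]
for (u,v) in((261,215),(298,208),(335,201)):
    k=g[v-9:v+10,u-9:u+10];m=(k>135).astype(np.uint8)
    n,l,s,c=cv2.connectedComponentsWithStats(m);i=1+np.argmax(s[1:,4]);print(c[i]+[u-9,v-9],s[i]);P.append(c[i]+[u-9,v-9])
print(cast('top',P,.094),[F(-.02,y,.094) for y in(.1,0,-.1)])
m=(g>150).astype(np.uint8)*255;m2=np.zeros_like(m);m2[190:325,125:172]=m[190:325,125:172]
c=np.argwhere(m2)[:,::-1].astype(np.int32);r=cv2.minAreaRect(c);W=cast('top',cv2.boxPoints(r),.031);print(W.round(3),W.mean(0))
E
```

```text
[260.23958333 214.97916667] [ 3  4 12 12 96]
[297.55681818 207.44318182] [ 3  4 12 11 88]
[334.61842105 200.55263158] [ 3  4 11 11 76]
[[ 0.55660315  0.01653495  0.094     ]
 [ 0.57531623 -0.08269615  0.094     ]
 [ 0.59243142 -0.18173643  0.094     ]] [array([0.55743903, 0.01530781, 0.094     ]), array([ 0.57480384, -0.08317296,  0.094     ]), array([ 0.59216866, -0.18165374,  0.094     ])]
[[0.282 0.363 0.031]
 [0.615 0.358 0.031]
 [0.614 0.329 0.031]
 [0.281 0.335 0.031]] [0.44817588 0.34640223 0.031     ]
```

Request:
arm_command(series="0 -4 0 8; -1 -4 0 8; -2 -4 0 8; -2 -4 0 8; -3 -3.5 0 8", grip=1, force=20)

```text
time: 11.9
eef_pos: [0.4691, 0.1293, 0.1809]
eef_rot: [-1.102, -2.941, 0.001]
wrist_force: [0.4, -0.2, 0.4]
opening: 0.245
```

Request:
arm_command(series="-3 -3 0 8; -3 -2 0 8; -3 -2 0 8; -3 -1 0 8; -3 0 0 7.2")

```text
time: 12.4
eef_pos: [0.4891, -0.0447, 0.1809]
eef_rot: [-2.026, -2.399, 0.001]
wrist_force: [-0.2, -0.2, 0.1]
opening: 0.004
```

```bash
python3 - <<'E'
from h import *
to([*F(-.02,.1,0)[:2],.15],10)
E
```

```text
t12.40 p [ 0.4891 -0.0447  0.1809] yawY 9.64 z [-0.001  0.    -1.   ] F [-0.2 -0.2  0.1] open 0.004 q [-0.11  0.21  1.8   0.    1.13 -0.28]
shift cm (tool, now) [4.77 7.74 3.09]
turn -0.36
shift cm after turn [4.72 7.77 3.09]
```

The heads match the model within about 1 mm, and the bar is centred on the mat. I'll start with the left bolt.

Request:
arm_command(series="1.6 2.6 0 -0.3; 1.6 2.6 0 0; 1.6 2.6 0 0; 0 0 0 0; 0 0 0 0")

```text
time: 12.9
eef_pos: [0.5579, 0.0181, 0.1805]
eef_rot: [-2.011, -2.412, 0.003]
wrist_force: [0.3, 0.5, 0.4]
opening: 0.008
```

```bash
python3 - <<'E'
from h import *
to([*F(-.02,.1,0)[:2],.1],10)
E
```

```text
t12.90 p [0.5579 0.0181 0.1805] yawY 10.36 z [-0.002 -0.    -1.   ] F [0.3 0.5 0.4] open 0.008 q [ 0.01  0.32  1.65 -0.    1.17 -0.17]
shift cm (tool, now) [-0.26 -0.07  8.05]
turn 0.36
shift cm after turn [-0.26 -0.07  8.05]
```

Request:
arm_command(series="-0.2 0 3 0; 0 0 3 0; 0 0 1.5 0; 0 0 0 0; 0 0 0 0")

```text
time: 13.4
eef_pos: [0.5584, 0.0155, 0.1068]
eef_rot: [-2.014, -2.411, 0.0]
wrist_force: [-0.1, 0.0, 0.2]
opening: 0.009
```

Request:
arm_command(series="0 0 0.3 0; 0 0 0 0; 0 0 0 0; 0 0 0 0; 0 0 0 0")

```text
time: 13.9
eef_pos: [0.559, 0.016, 0.1037]
eef_rot: [2.013, 2.412, 0.001]
wrist_force: [0.4, 0.5, -0.0]
opening: 0.005
```

Request:
arm_command(series="0 0 0.2 0; 0 0 0 0; 0 0 0 0; 0 0 0 0; 0 0 0 0")

```text
time: 14.4
eef_pos: [0.5589, 0.016, 0.1015]
eef_rot: [-2.013, -2.412, -0.0]
wrist_force: [0.5, 0.2, -0.7]
opening: 0.006
```

Request:
arm_command(series="0 0 0.3 0; 0 0 0 0; 0 0 0.2 0; 0 0 0 0; 0 0 0 0")

```text
time: 14.9
eef_pos: [0.5588, 0.016, 0.0963]
eef_rot: [-2.013, -2.412, 0.0]
wrist_force: [-0.2, -0.4, 0.3]
opening: 0.002
```

Request:
arm_command(series="0 0 0.1 0; 0 0 0 0; 0 0 0.1 0; 0 0 0 0; 0 0 0 0")

```text
time: 15.4
eef_pos: [0.5588, 0.016, 0.0944]
eef_rot: [-2.013, -2.412, -0.0]
wrist_force: [-0.0, -0.3, 0.1]
opening: 0.006
```

Request:
arm_command(series="0 0 0.1 0; 0 0 0 0; 0 0 0 0; 0 0 0 0; 0 0 0 0")

```text
time: 15.9
eef_pos: [0.5589, 0.016, 0.0935]
eef_rot: [2.013, 2.412, 0.0]
wrist_force: [0.2, -0.0, 2.1]
opening: 0.006
```

Request:
arm_command(series="0 0 0.1 0; 0 0 0 0; 0 0 0 0; 0 0 0 0; 0 0 0 0")

```text
time: 16.4
eef_pos: [0.5589, 0.016, 0.0925]
eef_rot: [2.013, 2.412, 0.0]
wrist_force: [-0.0, 0.5, 2.2]
opening: 0.005
```

Request:
arm_command(series="0 0 0.1 0; 0 0 0 0; 0 0 0.1 0; 0 0 0 0; 0 0 0 0")

```text
time: 16.9
eef_pos: [0.5589, 0.016, 0.0904]
eef_rot: [2.013, 2.412, 0.0]
wrist_force: [-0.2, -0.5, 1.4]
opening: 0.005
```

Request:
arm_command(series="0 0 0.1 0; 0 0 0 0; 0 0 0.1 0; 0 0 0 0; 0 0 0 0")

```text
time: 17.4
eef_pos: [0.5589, 0.016, 0.0885]
eef_rot: [2.013, 2.412, 0.0]
wrist_force: [0.7, -0.1, 2.6]
opening: 0.002
```

The left bolt sinks at about 2 N, so it's the loose one. I'll push it to the bottom.

Request:
arm_command(series="0 0 0.1 0; 0 0 0 0; 0 0 0.1 0; 0 0 0 0; 0 0 0 0")

```text
time: 17.9
eef_pos: [0.5589, 0.016, 0.0865]
eef_rot: [-2.013, -2.412, -0.0]
wrist_force: [-0.2, -0.4, 3.0]
opening: 0.005
```

Request:
arm_command(series="0 0 0.1 0; 0 0 0 0; 0 0 0 0; 0 0 0 0; 0 0 0 0")

```text
time: 18.4
eef_pos: [0.5589, 0.016, 0.0862]
eef_rot: [2.013, 2.412, 0.001]
wrist_force: [-2.5, -0.3, 8.0]
opening: 0.004
```

Request:
arm_command(series="0 0 0.1 0; 0 0 0 0; 0 0 0 0; 0 0 0 0; 0 0 0 0")

```text
time: 18.9
eef_pos: [0.5589, 0.016, 0.0861]
eef_rot: [2.013, 2.411, 0.001]
wrist_force: [-2.2, -0.3, 12.2]
opening: 0.006
```

The bolt stops at z 0.086, 8 mm down, with the force climbing to 12 N. I'll retract, open partway and go to the left bail.

Request:
arm_command(series="0 0 -1 0; 0 0 -3 0; 0 0 -3 0; 0 0 -3 0; 0 0 0 0")

```text
time: 19.4
eef_pos: [0.5611, 0.016, 0.1884]
eef_rot: [2.009, 2.407, 0.008]
wrist_force: [-0.1, 0.3, 0.5]
opening: 0.004
```

```bash
python3 - <<'E'
from h import *
to([*F(-.092,.1,0)[:2],.108],10);print(F(-.092,.1,0))
E
```

```text
t19.40 p [0.5611 0.016  0.1884] yawY 10.30 z [ 0.008  0.    -1.   ] F [-0.1  0.3  0.5] open 0.004 q [ 0.01  0.31  1.64  0.    1.18 -0.17]
shift cm (tool, now) [ 0.05 -7.63  7.98]
turn 0.3
shift cm after turn [ 0.01 -7.63  7.98]
[0.48653287 0.00280514 0.        ]
```

Request:
arm_command(series="0 -2.5 0 0.3; 0 -2.5 0 0; 0 -2.4 0 0; 0 0 0 0; 0 0 0 0", grip=-0.1)

```text
time: 19.9
eef_pos: [0.4858, 0.003, 0.1839]
eef_rot: [-2.019, -2.406, 0.0]
wrist_force: [0.7, 0.1, -0.3]
opening: 0.411
```

Request:
arm_command(series="0 0 0 0; 0 0 0 0; 0 0 0 0; 0 0 0 0; 0 0 0 0")

```text
time: 20.4
eef_pos: [0.4862, 0.003, 0.1843]
eef_rot: [-2.019, -2.407, -0.0]
wrist_force: [0.2, 0.6, -0.7]
opening: 0.549
```

```bash
python3 - <<'E'
from h import *
for n in('scene',):
    im=cv2.cvtColor(arm.snapshot(n),cv2.COLOR_RGB2BGR);cv2.imwrite(f'pics/{n}4.png',cv2.resize(im[90:260,170:390],None,fx=3.4,fy=3.4))
to([*F(-.092,.1,0)[:2],.108],10)
E
```

```text
t20.45 p [0.4861 0.003  0.1844] yawY 10.00 z [-0.  0. -1.] F [ 0.5  0.5 -0.9] open 0.550 q [-0.02  0.2   1.81  0.    1.13 -0.19]
shift cm (tool, now) [-0.03  0.04  7.64]
turn 0.0
shift cm after turn [-0.03  0.04  7.64]
```

View pics/scene4.png

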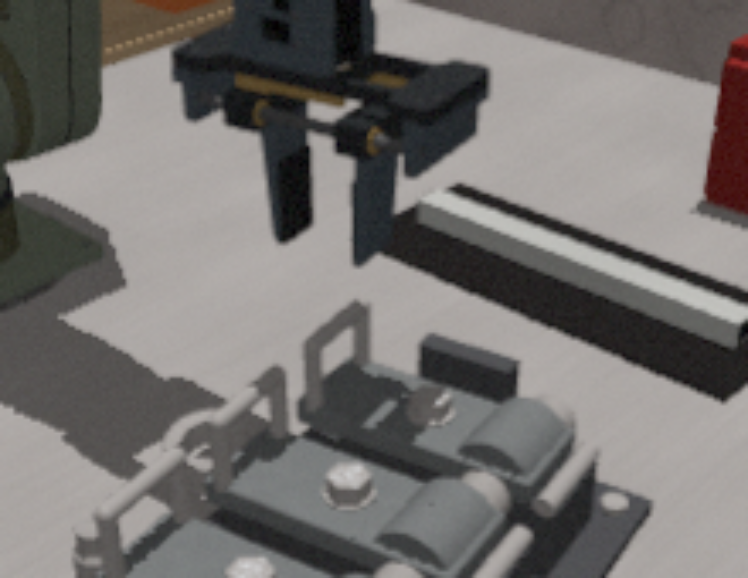

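The crop shows the jaws directly above the left bail, astride its bar, and the left bolt head has sprung back up. Descending.

Request:
arm_command(series="0 0 2.5 0; 0 0 2 0; 0 0 2 0; 0 0 1 0; 0 0 0 0")

```text
time: 20.95
eef_pos: [0.4851, 0.003, 0.1083]
eef_rot: [-2.018, -2.405, 0.003]
wrist_force: [0.3, 0.1, -0.2]
opening: 0.552
```

Request:
arm_command(series="0 0 0 0; 0 0 0 0; 0 0 0 0; 0 0 0 0; 0 0 0 0", grip=1, force=15)

```text
time: 21.45
eef_pos: [0.4881, 0.0033, 0.11]
eef_rot: [2.017, 2.403, 0.006]
wrist_force: [8.4, 3.3, -5.7]
opening: 0.143
```

```bash
python3 - <<'E'
from h import *
for n in('scene',):
    im=cv2.cvtColor(arm.snapshot(n),cv2.COLOR_RGB2BGR);cv2.imwrite(f'pics/{n}5.png',cv2.resize(im[90:260,170:390],None,fx=3.4,fy=3.4))
to([*F(-.092,.1,0)[:2],.106],10)
E
```

```text
t21.50 p [0.4887 0.0034 0.1101] yawY 9.98 z [ 0.007  0.001 -1.   ] F [ 5.6  1.5 -4.1] open 0.127 q [-0.02  0.28  1.92  0.    0.94 -0.19]
shift cm (tool, now) [-0.02 -0.23  0.41]
turn -0.02
shift cm after turn [-0.02 -0.23  0.41]
```

View pics/scene5.png

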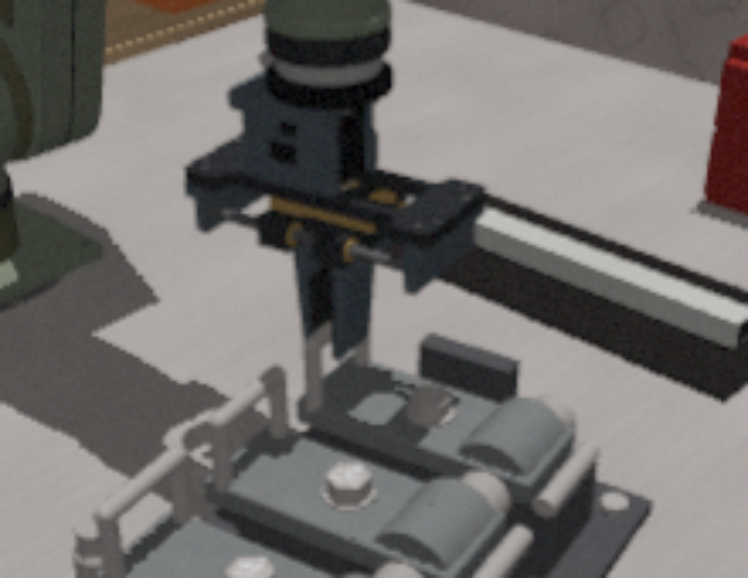

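The bail is gripped at an opening of 11.6 mm. The sideways force shows the bar about 2.5 mm further in +x, so I'll relieve that and then lift along the hinge arc.

Request:
arm_command(series="0 0.25 0 0; 0 0 0 0; 0 0 0 0; 0 0 0 0; 0 0 0 0", grip=1, force=20)

```text
time: 22.0
eef_pos: [0.4886, 0.0034, 0.1098]
eef_rot: [2.019, 2.406, 0.001]
wrist_force: [-1.0, 0.4, 6.3]
opening: 0.124
```

```bash
python3 - <<'E'
from h import *
st()
E
```

```text
t22.00 p [0.4886 0.0034 0.1098] yawY 10.00 z [ 0.001  0.    -1.   ] F [-1.   0.4  6.3] open 0.124 q [-0.02  0.28  1.91  0.    0.95 -0.19]
```

Request:
arm_command(series="0 0.29 -0.74 0; 0 0.29 -0.74 0; 0 0.35 -0.71 0; 0 0.35 -0.71 0; 0 0 0 0")

```text
time: 22.5
eef_pos: [0.501, 0.0056, 0.1392]
eef_rot: [-2.019, -2.406, 0.001]
wrist_force: [-1.3, -0.8, -2.2]
opening: 0.125
```

```bash
cat >> h.py <<'E'
S=np.array([.4886,.0034,.1098])
def ang():
    o,R=st();d=o['eef_pos']-S;fx=d[0]*np.cos(A)+d[1]*np.sin(A);fy=-d[0]*np.sin(A)+d[1]*np.cos(A)
    v=np.array([-.172+fx,.059+d[2]]);th=np.degrees(np.arctan2(.059,-.172)-np.arctan2(v[1],v[0]))
    print('angle %.1f radius %.4f (0.1818) fy %.4f'%(th,np.hypot(*v),fy))
E
python3 -c "
from h import *
ang()"
```

```text
t22.50 p [0.501  0.0056 0.1392] yawY 10.01 z [-0.001 -0.    -1.   ] F [-1.3 -0.8 -2.2] open 0.125 q [-0.01  0.27  1.84 -0.    1.03 -0.19]
angle 10.1 radius 0.1823 (0.1818) fy 0.0000
```

It's following the arc with low force, at about 10°.

Request:
arm_command(series="0 0.41 -0.67 0; 0 0.41 -0.67 0; 0 0.47 -0.64 0; 0 0.47 -0.64 0; 0 0 0 0")

```text
time: 23.0
eef_pos: [0.5179, 0.0086, 0.1659]
eef_rot: [-2.018, -2.406, 0.002]
wrist_force: [-6.9, -1.3, 1.3]
opening: 0.127
```

Request:
arm_command(series="0 0.52 -0.59 0; 0 0.52 -0.59 0; 0 0.57 -0.55 0; 0 0.57 -0.55 0; 0 0 0 0")

```text
time: 23.5
eef_pos: [0.5388, 0.0124, 0.1894]
eef_rot: [-2.018, -2.405, 0.003]
wrist_force: [-8.0, -2.1, 6.1]
opening: 0.123
```

```bash
python3 -c "
from h import *
ang()"
```

```text
t23.50 p [0.5388 0.0124 0.1894] yawY 10.01 z [-0.003 -0.    -1.   ] F [-8.  -2.1  6.1] open 0.123 q [ 0.    0.28  1.68 -0.    1.18 -0.17]
angle 29.9 radius 0.1840 (0.1818) fy 0.0001
```

The reaction force points outward, so my arc is about 1 mm too tight. I'll widen it slightly for the last 10°.

Request:
arm_command(series="0 0.55 -0.54 0; 0 0.58 -0.52 0; 0 0.62 -0.48 0; 0 0.62 -0.48 0; 0 0 0 0")

```text
time: 24.0
eef_pos: [0.5639, 0.0168, 0.2094]
eef_rot: [2.019, 2.406, 0.002]
wrist_force: [-5.7, -1.7, 5.6]
opening: 0.126
```

```bash
python3 - <<'E'
from h import *
ang()
for n in('scene','top'):
    im=cv2.cvtColor(arm.snapshot(n),cv2.COLOR_RGB2BGR);cv2.imwrite(f'pics/{n}6.png',im)
    if n=='scene':cv2.imwrite(f'pics/{n}6c.png',cv2.resize(im[60:280,170:400],None,fx=2.7,fy=2.7,interpolation=cv2.INTER_CUBIC))
ang()
E
```

```text
t24.00 p [0.5639 0.0168 0.2094] yawY 10.01 z [ 0.001  0.    -1.   ] F [-5.7 -1.7  5.6] open 0.126 q [ 0.01  0.3   1.6   0.    1.24 -0.17]
angle 40.0 radius 0.1851 (0.1818) fy 0.0002
t24.10 p [0.563  0.0167 0.2088] yawY 10.00 z [ 0.  0. -1.] F [-5.5 -1.1  5.6] open 0.126 q [ 0.01  0.3   1.6   0.    1.24 -0.17]
angle 39.7 radius 0.1851 (0.1818) fy 0.0001
```

View pics/scene6c.png

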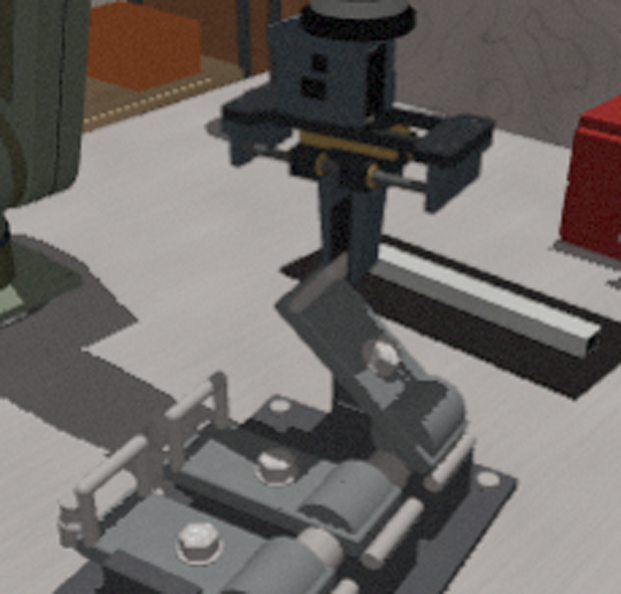

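View pics/top6.png

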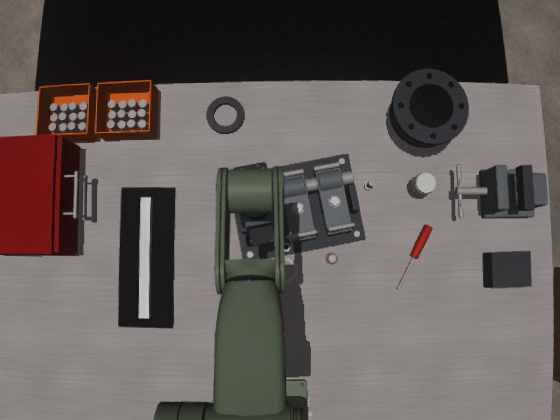

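The left cap is lifted, with the grip holding its bail. The other two caps are shut, with bolts visible at crop (278,465) and (198,541), and the bar lies on the mat. I'll check the angle from the swung bolt head's pixel, about (311.5,192) in the full image.

```bash
python3 - <<'E'
from h import *
def rot(x,y,z,t):
    t=np.radians(t);dx,dz=x-.08,z-.066
    return F(.08+dx*np.cos(t)+dz*np.sin(t),y,.066-dx*np.sin(t)+dz*np.cos(t))
for t in(0,34,37,40,43,46):
    p=proj('scene',[rot(-.02,.1,.094,t),rot(-.105,.065,.062,t),rot(-.02,0,.094,0)]);print(t,p.round(1).tolist(),((p-[170,60])*2.7).round(0).tolist())
im=cv2.imread('pics/scene6.png');cv2.imwrite('pics/z6.png',cv2.resize(im[145:245,260:360],None,fx=6,fy=6,interpolation=cv2.INTER_CUBIC))
E
```

```text
0 [[295.9, 205.1], [256.0, 212.9], [271.6, 228.6]] [[340.0, 392.0], [232.0, 413.0], [274.0, 455.0]]
34 [[309.9, 189.6], [265.6, 177.1], [271.6, 228.6]] [[378.0, 350.0], [258.0, 316.0], [274.0, 455.0]]
37 [[311.7, 188.8], [267.7, 174.5], [271.6, 228.6]] [[383.0, 348.0], [264.0, 309.0], [274.0, 455.0]]
40 [[313.7, 188.1], [269.9, 172.0], [271.6, 228.6]] [[388.0, 346.0], [270.0, 302.0], [274.0, 455.0]]
43 [[315.7, 187.5], [272.4, 169.6], [271.6, 228.6]] [[393.0, 344.0], [277.0, 296.0], [274.0, 455.0]]
46 [[317.8, 187.0], [275.1, 167.4], [271.6, 228.6]] [[399.0, 343.0], [284.0, 290.0], [274.0, 455.0]]
```

View pics/z6.png

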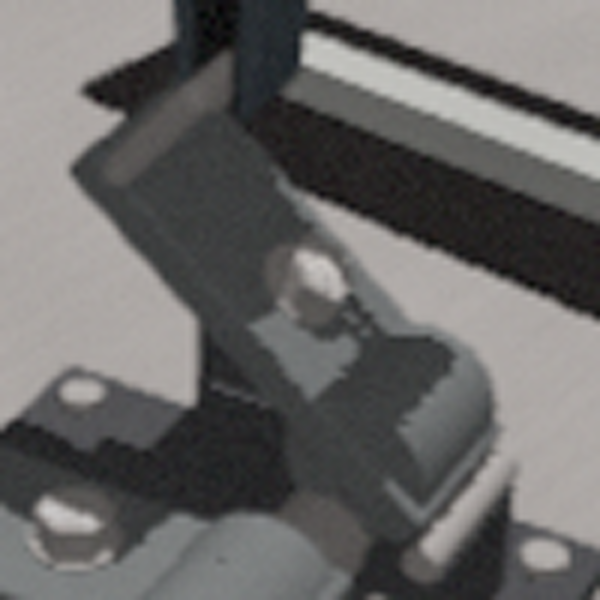

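Correcting with the middle bolt's pixel offset, the bolt head gives about 38.5° and the plate corner about 41°. The arc estimate is 39.7°. I'll do one holding call to check stability, then hand in.

Request:
arm_command(series="0 0 0 0; 0 0 0 0; 0 0 0 0; 0 0 0 0; 0 0 0 0")

```text
time: 24.6
eef_pos: [0.5628, 0.0167, 0.2087]
eef_rot: [-2.019, -2.407, -0.0]
wrist_force: [-4.5, -1.3, 6.1]
opening: 0.124
```

```bash
python3 - <<'E'
from h import *
ang(); print(arm.job_done())
E
```

```text
t24.60 p [0.5628 0.0167 0.2087] yawY 10.01 z [-0.  0. -1.] F [-4.5 -1.3  6.1] open 0.124 q [ 0.01  0.3   1.6   0.    1.24 -0.17]
angle 39.6 radius 0.1851 (0.1818) fy 0.0002
the job is handed in; nothing more can be done
None
```

The job is handed in at 24.6 s, with the left cap held open at about 40° by its bail.

- **Straightedge:** It lies flat on the rubber mat, centred, which the top view confirmed.
- **Loose bolt:** It is the left one, the first I tapped. It sank at about 2 N and stopped 8 mm down, where I pushed to 12 N. I did not tap the other two.
- **Cap angle:** The last checks gave 39.6° from the arm pose, about 38.5° from the bolt head in the picture and about 41° from the plate corner. The pose was steady over the last half second before hand-in, with the bail gripped.
- **Everything else:** The middle and right caps are shut in the last scene picture. In the last top view the loose items look untouched, though the arm hides part of the frame and the nut is only partly visible.

One thing disagreed: the arc radius came out about 3 mm larger than the given geometry (185 against 182 mm). That left a steady force of about 8 N on the wrist, which I did not relieve.

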